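Load graded spacers on the arbor and pin the keeper

ROBOT

A 6-joint arm with a two-finger parallel gripper is mounted at the origin on a cart in front of the work surface, level with it; the furniture and walls round the work are solid. World frame = base frame: x ahead of the robot, y to its left, z up, the work surface at z = 0. Lengths are in mm, angles in rad, forces in N, time in s.
With the tool pointing down it reaches from about 325 to 875 mm from the base axis. Payload 4.4 kg.
Tool frame: the origin (TCP) lies on the centre line of the jaws, within the pads' length; the fingertips stand ahead of it and the grasp point (between the pads) lies 6 mm ahead of it (ctrl.tcp_to_tips is the z of the fingertips in the tool frame, in mm); z points along the fingers, y is the line along which they close (so a half turn about z gives the same grasp; the last joint's range is limited). The gripper opens to 85 mm and grips with 20 to 120 N. Pads are 22 mm wide; open, the fingers measure 114 mm over their backs; the gripper's body (76 mm by 85 mm) begins 54 mm behind the grasp point. The pads swing forward as they close: fully open they stand 13 mm farther back than shut.
Start: joints at [1.032, 0.207, 1.542, -0, 1.393, -0.15], TCP at [217.98, 532.083, 256.282] pointing down, gripper open.
Joint ranges: [-2.73, 2.73], [-0.86, 2.22], [0.23, 2.46], [-1.11, 4.25], [0.08, 2.63], [-2.82, 2.82]. Speed limits (rad/s): [2.79, 2.79, 3.14, 3.14, 3.14, 3.14].

INTERFACE

Orientations are given as a 3x3 rotation matrix whose columns are the frame's x, y, z axes.
In Python, from plant import ctrl, sensors, optics gives the robot as it stands. Calls block until the motion is done:
- ctrl.move_ptp(position, orientation): joint-space move of the TCP to a pose.
- ctrl.move_l(position, rot=None, vel=150, threshold=None): straight line of the TCP; rot=None keeps the orientation; vel is the mean speed in mm/s. With threshold (N) it stops when the force on the tool has changed by that much, and returns True; else False.
- ctrl.set_joints(angles): joint-space move.
- ctrl.gripper_to(opening, force=None): finger opening in mm; force is the grip in N (None keeps the last); returns when the fingers have stopped.
- ctrl.hold(seconds).
- ctrl.solve_ik(position, orientation): joint angles nearest the present ones, or None.
- sensors.read_state(): the state.
- optics.grab_frame(name): name is "side" or "top" or "wrist"; returns (picture, depth): 400x640x3 uint8, red, green, blue; 400x640 float32, mm along the optical axis (not along the pixel's ray), 0 where there is no reading.
- optics.camera_params(name): a dict with "mtx" (3x3 intrinsics, pixels), "R" (3x3) and "t" (3): a world point X has camera coordinates R X + t; the wrist camera has in their place "T_tool_cam" (4x4, takes a point from camera to tool coordinates, whose origin is the TCP and whose axes are the flange's). Camera axes: x right, y down, z forward; pixel columns grow to the right and rows downward; lengths in mm; the calibration is good to about 2 mm. A picture is of the moment at which its call begins: read the wrist's pose just before it. camera_params takes no time and is no camera call.
A pose or a line that the arm cannot do raises ctrl.MotionError and nothing moves.
- ctrl.finish_job(): hands the job in; it is judged then, once.
The state is a dict: "t": time; "q": joint angles; "qvel": joint speeds; "tau": joint torques, N m; "eef_pos": TCP position; "eef_rot": TCP orientation; "force": force on the tool from outside, world axes, zero at the start; "wrist_torque": the same for the moment, N m; "grip_width": finger opening in mm; "grasp_force": force on a finger pad.
Only numpy, scipy, OpenCV 4.12 (cv2) and the standard library are available. Lean on these libraries where they do the work, as an engineer would, in place of code of your own. Each camera call takes 0.05 s, during which the arm holds its last target. There are 200 camera calls.

TASK

Make up the spacer set on the arbor fixture: swing the keeper arm aside and thread every spacer that is on the bench onto the upright arbor, largest diameter at the bottom and each next smaller one on top, all lying flat. Then swing the keeper fully shut over the stack and push the orange-headed pin down through the fork and keeper holes until its head rests on the fork. Leave the flux jar and the solder reel where they stand.

Things in the scene. Friction and masses are not known exactly. Their poses are not given: they have to be found in the camera images.
- spacer_68: black plastic flat spacer ring, 68 mm outside diameter, 12 mm thick, plain bore 24 mm through; lies flat on the bench; origin at the centre of its underside, z along the bore axis. Of the five sizes (68, 60, 52, 44, 36 mm) only three or four are present in a run; an absent one is not in the scene
- spacer_60: blue painted flat spacer ring, 60 mm outside diameter, 12 mm thick, plain bore 24 mm through; lies flat on the bench; origin at the centre of its underside, z along the bore axis. Of the five sizes (68, 60, 52, 44, 36 mm) only three or four are present in a run; an absent one is not in the scene
- spacer_52: brass flat spacer ring, 52 mm outside diameter, 12 mm thick, plain bore 24 mm through; lies flat on the bench; origin at the centre of its underside, z along the bore axis. Of the five sizes (68, 60, 52, 44, 36 mm) only three or four are present in a run; an absent one is not in the scene
- spacer_44: red painted flat spacer ring, 44 mm outside diameter, 12 mm thick, plain bore 24 mm through; lies flat on the bench; origin at the centre of its underside, z along the bore axis. Of the five sizes (68, 60, 52, 44, 36 mm) only three or four are present in a run; an absent one is not in the scene
- spacer_36: white plastic flat spacer ring, 36 mm outside diameter, 12 mm thick, plain bore 24 mm through; lies flat on the bench; origin at the centre of its underside, z along the bore axis. Of the five sizes (68, 60, 52, 44, 36 mm) only three or four are present in a run; an absent one is not in the scene
- fixture: arbor fixture fixed to the bench: grey base plate 100 x 284 mm, 12 mm thick; origin at the centre of its underside, z up. Steel arbor upright at its centre, 20 mm diameter; hinge post at y = +95 mm; at y = -95 mm a dark steel fork, 34 mm wide, two level cheek plates open to +x and -x. Rings rest on the plate; four stacked reach 60 mm above the bench, below the shut keeper
- arbor_tip (a point): centre of the arbor's top, 58 mm above the bench; the last 6 mm of the arbor taper to 12 mm diameter; axes as the fixture's
- fork_hole (a point): mouth of the fork's vertical 15 mm pin hole, in the top face of the upper cheek, 90 mm above the bench. Below it: upper cheek 8 mm thick, 22 mm gap that takes the keeper's 10 mm thick end (its hole is 17 mm), lower cheek 8 mm
- keeper (a joint): angle of the keeper, a level aluminium arm 26 mm wide, 66 to 76 mm above the bench, on the vertical axis of the hinge post: 0 = shut against its stop, over the arbor, its end in the fork and all holes in line; grows as it swings away from the robot (counter-clockwise from above) to 1.9; past 1.2 the arbor is clear. Friction about 0.12 N m, stays where left; starts 0.02 to 0.4
- keeper_knob (a point): centre of the top of the red upright round knob on the keeper, 18 mm diameter, 30 mm tall (76 to 106 mm above the bench), 110 mm from the hinge axis
- keeper_hinge (a point): point on the keeper's hinge axis, 76 mm above the bench
- pin: headed pin: steel shank 12 mm diameter and 42 mm long with a tapered tip, orange round head 26 mm diameter and 26 mm tall on top; origin on the axis at the underside of the head, z up along the axis towards the head. It starts upright in its rest, the head on the rest's top (46 mm above the bench)
- pin_rest: wooden block 60 x 60 x 46 mm fixed to the bench with a 15 mm vertical hole through its middle that holds the pin; origin at the centre of its underside
- flux_jar: small jar with a yellow lid, 52 mm diameter, 42 mm tall, bystander; origin under its centre
- solder_spool: reel with green flanges standing upright, 60 mm diameter, 46 mm tall, bystander; origin under its centre
Things that resemble listed ones, but are neither listed nor needed, are in the scene too. Leave any brown or turquoise look-alike of the spacer_60 alone. Leave any pink look-alike of the spacer_68 alone.

How it is judged:
By the outcome, as a careful person would: the job done as asked, in the order asked, and still so for the second after the job is handed in, with the robot touching nothing.
Of spacer_68, spacer_60, spacer_52, spacer_44, spacer_36 only 3 to 4 are there at a start; the rules pass over those that are not, and their reading is None.
At some moment in a run one of spacer_68, spacer_60, spacer_52, spacer_44, spacer_36 may be knocked a few centimetres aside while the robot is not near it.
It also fails if it takes over 208 s, if anything falls off the work surface, if the arm or the gripper's body presses on something with over 40 N, if the wrist force passes 120 N, or if a joint passes its speed limit or range.

## Working session

There is one attempt and no reset: what is moved stays moved. The work goes in short steps, each a Python script; the robot and the scene stay as the last script left them, time stands still between calls to the robot, and variables do not carry over. Pictures are saved under pics/ and viewed, at most 14 in all, crops included, and the job is handed in when it is done.

```bash
ls; mkdir -p pics
python3 - <<'E'
from plant import ctrl,sensors,optics
import cv2,numpy as np
for n in("top","side"):
    im,d=optics.grab_frame(n); cv2.imwrite(f"pics/{n}0.png",im[:,:,::-1]); np.savez(f"pics/{n}0.npz",im=im,d=d)
    p=optics.camera_params(n); print(n,p, (d>0).mean())
print(optics.camera_params("wrist"),ctrl.tcp_to_tips)
print(sensors.read_state()["t"])
E
```

```text
pics
top {'mtx': array([[489.81392005,   0.        , 327.28106067],
       [  0.        , 489.81392005, 199.85112418],
       [  0.        ,   0.        ,   1.        ]]), 'R': array([[-0.0294874 , -0.99948835, -0.0123904 ],
       [-0.99503637,  0.03053018, -0.09471288],
       [ 0.0950427 ,  0.00953606, -0.99542752]]), 't': array([  39.64621411,  535.14350756, 1366.14302092])} 0.99587890625
side {'mtx': array([[517.23413961,   0.        , 321.26765204],
       [  0.        , 517.23413961, 200.65769437],
       [  0.        ,   0.        ,   1.        ]]), 'R': array([[ 0.86864296, -0.49492891,  0.02246752],
       [-0.21257069, -0.41327519, -0.88544752],
       [ 0.44751884,  0.76436182, -0.46419597]]), 't': array([-463.82731439,  182.88664704, 1395.72744889])} 0.99507421875
{'mtx': array([[321.85147415,   0.        , 318.96245976],
       [  0.        , 321.85147415, 200.56579472],
       [  0.        ,   0.        ,   1.        ]]), 'T_tool_cam': array([[ 3.22157459e-04, -9.55907543e-01, -2.93667611e-01,
         7.40361494e+01],
       [ 9.99999946e-01,  2.88525507e-04,  1.57844212e-04,
         7.30732359e-01],
       [-6.61538763e-05, -2.93667646e-01,  9.55907584e-01,
        -1.18285654e+02],
       [ 0.00000000e+00,  0.00000000e+00,  0.00000000e+00,
         1.00000000e+00]])} 25.0
0.1
```

View pics/top0.png

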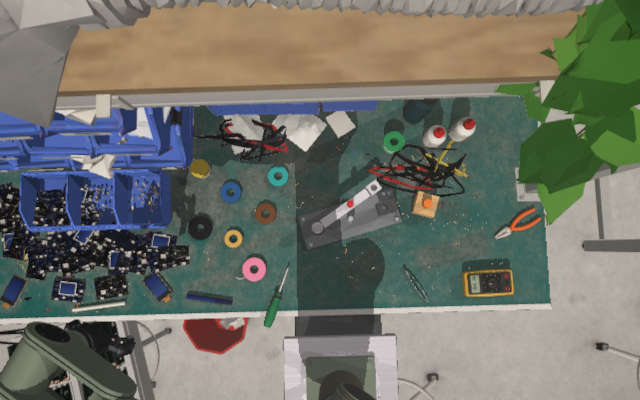

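View pics/side0.png

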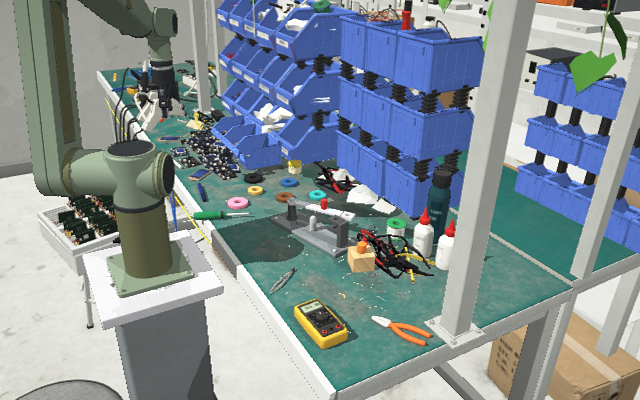

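```bash
cat > h.py <<'E'
import numpy as np,cv2
from plant import ctrl,sensors,optics
def ray(n,u,v,z,cp=None,st=None):
    p=optics.camera_params(n); d=np.linalg.inv(p["mtx"])@[u,v,1]
    if n=="wrist":
        T=p["T_tool_cam"]; R=st["eef_rot"]@T[:3,:3]; c=np.array(st["eef_pos"])+st["eef_rot"]@T[:3,3]
    else: R=p["R"].T; c=-R@p["t"]
    w=R@d; return c+w*(z-c[2])/w[2]
def proj(n,X,st=None):
    p=optics.camera_params(n)
    if n=="wrist":
        T=p["T_tool_cam"]; R=(st["eef_rot"]@T[:3,:3]).T; t=-R@(np.array(st["eef_pos"])+st["eef_rot"]@T[:3,3])
    else: R,t=p["R"],p["t"]
    x=p["mtx"]@(R@np.asarray(X,float)+t); return x[:2]/x[2]
def down(yaw):  # tool y axis (closing line) at angle yaw from world x
    y=np.array([np.cos(yaw),np.sin(yaw),0]); z=np.array([0,0,-1.]); return np.column_stack([np.cross(y,z),y,z])
E
python3 - <<'E'
from h import *
for n,(a,b,c,d) in(("top",(180,130,450,290)),("side",(220,160,420,300))):
    im=cv2.imread(f"pics/{n}0.png")[b:d,a:c]; k=800/(c-a) if n=="top" else 4
    cv2.imwrite(f"pics/{n}0c.png",cv2.resize(im,None,fx=min(k,2.96),fy=min(k,2.96),interpolation=2) if n=="top" else cv2.resize(im,None,fx=4,fy=4,interpolation=2))
for nm,u,v,z in [("black",201,226,12),("blue",231,190,12),("brass",233,238,12),("brown",266,212,12),("turq",278,176,12),("pink",254,269,12),("knob",350,203,106),("pinhead",428,202,72)]:
    print(nm,ray("top",u,v,z).round())
print(sensors.read_state()["eef_rot"])
E
```

```text
black [473. 387.  12.]
blue [574. 300.  12.]
brass [436. 296.  12.]
brown [508. 200.  12.]
turq [611. 164.  12.]
pink [347. 237.  12.]
knob [518. -38. 106.]
pinhead [ 517. -252.   72.]
[[-9.25360312e-01  3.79087292e-01 -1.05725451e-03]
 [ 3.79088643e-01  9.25358665e-01 -1.77246683e-03]
 [ 3.06419975e-04 -2.04096364e-03 -9.99997870e-01]]
```

View pics/top0c.png

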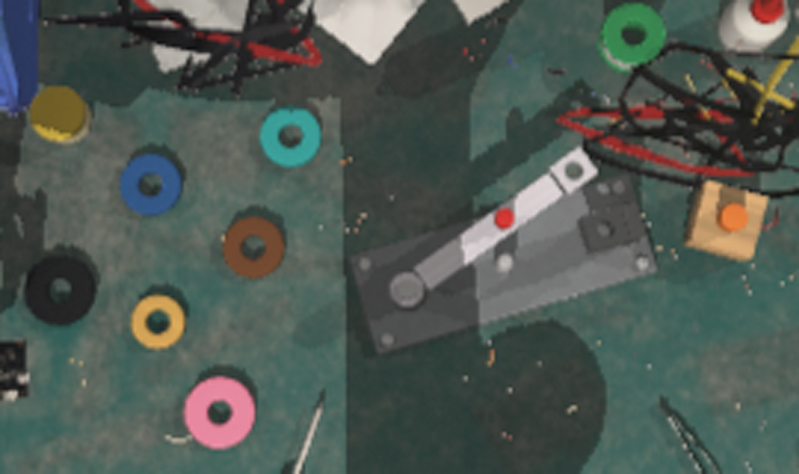

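View pics/side0c.png

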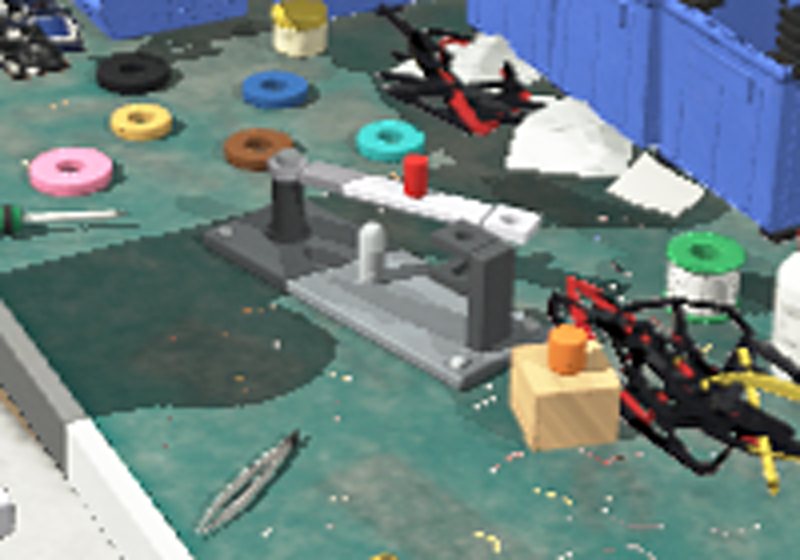

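Run:
```python
from h import *
f=lambda x,y:(180+x/2.963,130+y/2.963)
H=ray("top",*f(407,289),85);A=ray("top",*f(505,263),58);F=ray("top",*f(605,230),90);K=ray("top",*f(504,218),106)
print(H,A,F,K)
d=H[:2]-F[:2]; print(np.hypot(*d),np.arctan2(d[1],d[0]),(H+F)/2)
a=np.arctan2(*(K-H)[1::-1]); b=np.arctan2(*(F-H)[1::-1]); print("keeper",a-b,np.hypot(*(K-H)[:2]))
for yaw in(0.3,np.pi-0.3,np.pi/2-.3,-np.pi/2-.3):
    print(yaw,ctrl.solve_ik([A[0],A[1],260],down(yaw)))
```

```text
[456.03223636  52.01537003  85.        ] [478.57384066 -39.18746606  58.        ] [ 504.15050105 -130.12710805   90.        ] [516.55835076 -37.91199853 106.        ]
188.39121453902942 1.8290750141031813 [480.0913687  -39.05586901  87.5       ]
keeper 0.3341339558611174 108.39899510834036
0.3 [-2.62197703e-01 -1.06965202e-03  1.76173748e+00 -4.44089210e-16
  1.38092483e+00 -5.62197703e-01]
2.8415926535897933 None
1.2707963267948965 [-2.62197703e-01 -1.06965202e-03  1.76173748e+00 -4.44089210e-16
  1.38092483e+00 -1.53299403e+00]
-1.8707963267948966 [-2.62197703e-01 -1.06965202e-03  1.76173748e+00 -4.44089210e-16
  1.38092483e+00  1.60859862e+00]
```

```bash
cat >> h.py <<'E'
def shot(name):
    st=sensors.read_state(); im,d=optics.grab_frame("wrist"); cv2.imwrite(f"pics/{name}.png",im[:,:,::-1]); return st,im,d
def mask(im,col):
    h=cv2.cvtColor(im,cv2.COLOR_RGB2HSV)
    lo,hi={"blue":((100,100,50),(118,255,255)),"brass":((14,90,90),(27,255,255)),"black":((0,0,0),(179,90,48)),
      "orange":((5,170,120),(14,255,255)),"red":((0,190,90),(4,255,255)),"pink":((160,60,120),(175,255,255))}[col]
    m=cv2.inRange(h,lo,hi)
    if col=="red": m|=cv2.inRange(h,(176,190,90),(179,255,255))
    return m
def ell(im,col,uv,r=60):
    "centre of the blob of that colour nearest uv (outer-contour ellipse)"
    m=mask(im,col); m=cv2.morphologyEx(m,cv2.MORPH_OPEN,np.ones((3,3)))
    cs=[c for c in cv2.findContours(m,cv2.RETR_EXTERNAL,cv2.CHAIN_APPROX_NONE)[0] if cv2.contourArea(c)>60]
    es=[(cv2.fitEllipse(cv2.convexHull(c)),cv2.contourArea(c)) for c in cs]
    es=[(e,a) for e,a in es if np.hypot(e[0][0]-uv[0],e[0][1]-uv[1])<r]
    return min(es,key=lambda e:np.hypot(e[0][0][0]-uv[0],e[0][0][1]-uv[1])) if es else None
E
python3 - <<'E'
from h import *
ctrl.move_ptp([490,300,330],down(0.26)); st,im,d=shot("w_rings")
for c,p in(("black",(473,387,12)),("blue",(574,300,12)),("brass",(436,296,12))):
    e=ell(im,c,proj("wrist",p,st)); print(c,proj("wrist",p,st),e, e and ray("wrist",*e[0][0],12,st=st))
ctrl.move_ptp([480,-39,260],down(0.26)); st,im,d=shot("w_fix")
for c,p in(("red",(517,-38,106)),("orange",(517,-252,72))):
    e=ell(im,c,proj("wrist",p,st)); print(c,proj("wrist",p,st),e, e and ray("wrist",*e[0][0],p[2],st=st))
for X in((478.6,-39.2,58),(504.2,-130.1,90),(456,52,85)): print(proj("wrist",X,st))
print(sensors.read_state()["t"],st["force"])
E
```

```text
black [323.50985047  91.64425028] (((342.3873291015625, 91.31480407714844), (8.099163055419922, 16.300647735595703), 10.673529624938965), 63.5) [496.28562304 393.65665416  12.        ]
blue [377.41252702 175.69248742] (((373.749755859375, 172.77603149414062), (42.83305740356445, 44.04826354980469), 74.65647888183594), 1432.5) [567.84414252 302.60481332  12.        ]
brass [279.49897668 152.64431328] (((278.96661376953125, 152.1547393798828), (38.078678131103516, 38.9263801574707), 127.32213592529297), 1125.0) [435.15487115 296.45991768  12.        ]
red [357.24408669 201.07124785] (((356.3184509277344, 198.4088897705078), (18.7701416015625, 25.132274627685547), 160.29544067382812), 344.0) [515.48832141 -35.85246008 106.        ]
orange [300.76510701 360.45987224] None None
[315.53738808 179.00790749]
[316.75126926 277.25193952]
[316.94493555  79.12194139]
2.875 [ 0.15355023  0.36840551 -0.25963488]
```

View pics/w_fix.png

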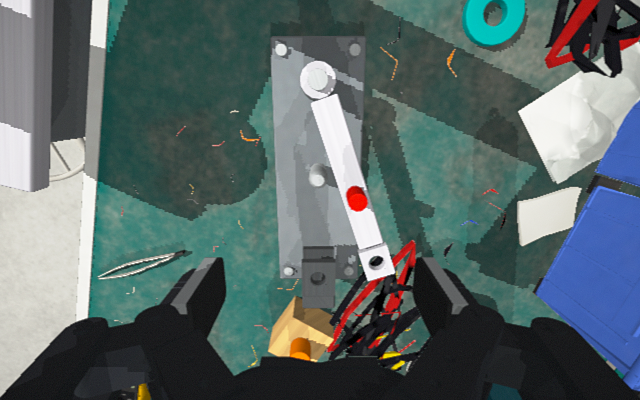

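View pics/w_rings.png

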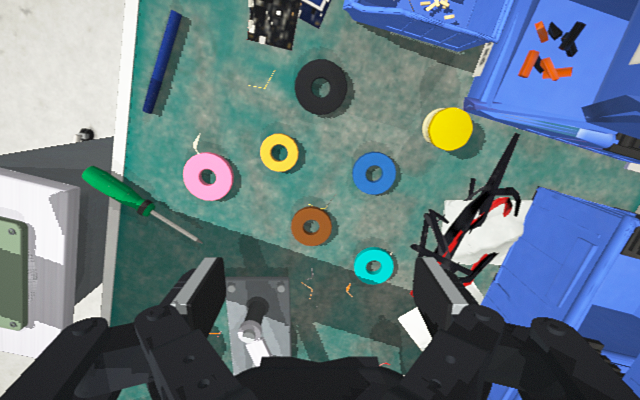

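```bash
cat >> h.py <<'E'
FY=0.258; FO=np.array([480.,-39.])
def fx(x,y):
    c,s=np.cos(FY),np.sin(FY); return FO+np.array([c*x-s*y,s*x+c*y])
def knob(th,r=110):
    a=FY-np.pi/2+th; return fx(0,95)+r*np.array([np.cos(a),np.sin(a)])
def P(xy,z): return [float(xy[0]),float(xy[1]),float(z)]
E
python3 - <<'E'
from h import *
th=.335; k=knob(th); print(k)
ctrl.gripper_to(50,20)
ctrl.move_ptp(P(k,180),down(FY+th)); print(ctrl.move_l(P(k,107),vel=80,threshold=12))
ctrl.gripper_to(10,25); s=sensors.read_state(); print(s["grip_width"],s["grasp_force"],s["force"])
for t in np.linspace(th,1.5,9)[1:]:
    ctrl.move_l(P(knob(t),107),down(FY+t),vel=80); print(t.round(2),sensors.read_state()["force"].round(1))
ctrl.gripper_to(45); ctrl.move_l(P(knob(1.5),200))
ctrl.move_ptp([480,-39,220],down(0.26)); shot("w_fix2"); print(sensors.read_state()["t"])
E
```

```text
[517.23465752 -38.36375494]
False
17.272441273638787 24.46788873989135 [-0.53680438 -0.1563498   2.80711627]
0.48 [-1.1  1.   5.3]
0.63 [-0.5  2.2  5.6]
0.77 [-1.9  2.2  6.5]
0.92 [-2.9  2.1  7.1]
1.06 [-2.6  1.7  6.3]
1.21 [-3.1  1.4  7.1]
1.35 [-3.6  0.2  7.6]
1.5 [-3.9  0.2  7.7]
10.35
```

View pics/w_fix2.png

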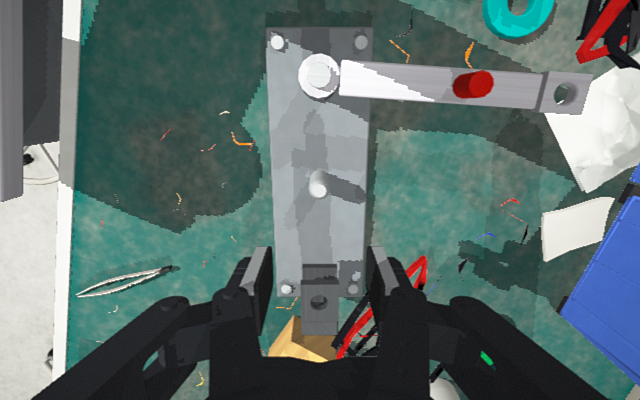

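Run:
```python
from h import *
st=sensors.read_state(); im=cv2.imread("pics/w_fix2.png"); g=cv2.cvtColor(im,cv2.COLOR_BGR2GRAY)
print("arbor",ray("wrist",317,182,58,st=st),"proj",proj("wrist",P(FO,58),st),proj("wrist",P(FO,12),st))
print("fork",ray("wrist",319,303,90,st=st),fx(0,-95)); print("hinge",ray("wrist",320,75,85,st=st),fx(0,95))
c=np.hstack([cv2.resize(g[150:220,285:355],(400,400),interpolation=2),cv2.resize(g[260:340,280:360],(400,400),interpolation=2)]); cv2.imwrite("pics/c1.png",c)
for b in((278,42),(361,42),(288,290),(353,290)): print(ray("wrist",*b,15,st=st))
```

```text
arbor [477.61153747 -32.60578918  58.        ] proj [317.74152939 189.34858171] [317.94154911 177.81807905]
fork [ 506.01745478 -131.77108467   90.        ] [ 504.23898961 -130.85570958]
hinge [457.50606198  52.37621932  85.        ] [455.76101039  52.85570958]
[412.0326343   74.71131097  15.        ]
[485.10658398  94.24778302  15.        ]
[ 480.58076595 -174.46415897   15.        ]
[ 552.56863999 -155.16376169   15.        ]
```

View pics/c1.png

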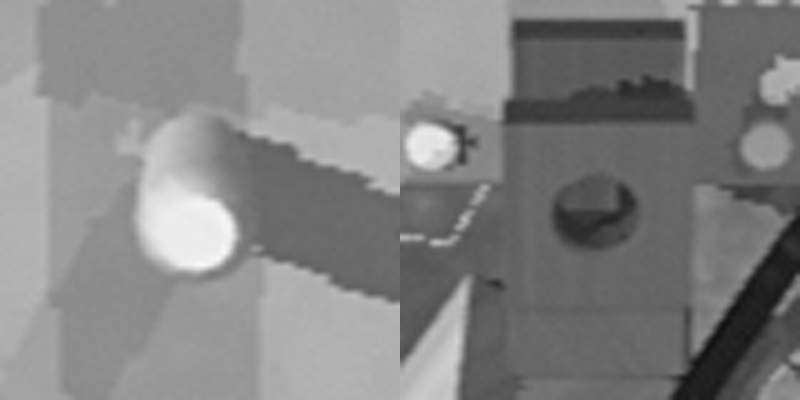

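```bash
sed -i 's/^FY=.*/FY=0.258; FO=np.array([481.2,-39.8])/; s/"black":((0,0,0),(179,90,48))/"black":((0,0,0),(179,110,62))/; s/cv2.contourArea(c)>60\]/cv2.contourArea(c)>250]/' h.py
cat >> h.py <<'E'
def find_ring(col,dia,xy):
    "hover over the ring, refine its centre twice; returns xy"
    for i in range(2):
        ctrl.move_ptp(P(xy,175),down(FY)); st,im,_=shot(f"r_{col}{i}"); e=ell(im,col,proj("wrist",P(xy,12),st),80)
        if e is None: print("not seen"); return None
        xy=ray("wrist",*e[0][0],12,st=st)[:2]
        print(col,xy.round(1),e[0][1],"dia mm",np.mean(e[0][1])*(.956*57+175+106-12)/321.85)
    return xy
E
python3 - <<'E'
from h import *
im=cv2.imread("pics/w_rings.png")[:,:,::-1].copy(); h=cv2.cvtColor(im,cv2.COLOR_RGB2HSV)
print(h[87,300],h[70,321],h[105,322],h[87,342],h[87,360],h[112,350],ell(im,"black",(323,91)))
im=cv2.imread("pics/w_fix2.png"); 
s=sensors.read_state(); print(ray("wrist",318.6,190.4,58,st=s),ray("wrist",319,302.2,90,st=s),fx(0,-95))
ctrl.gripper_to(84)
print(find_ring("black",68,(473,387)))
print(sensors.read_state()["t"])
E
```

```text
[120  20  52] [150  16  48] [105  10  50] [120  16  48] [ 60  19 137] [ 45  23 156] (((320.8983154296875, 86.59678649902344), (52.02334213256836, 55.010223388671875), 1.9958394765853882), 2180.0)
[480.99890765 -39.74687578  58.        ] [ 505.80381229 -130.97254365   90.        ] [ 505.43898961 -131.65570958]
black [468.  393.4] (73.44927978515625, 74.927490234375) dia mm 74.56687600925616
black [467.8 393.4] (72.61962890625, 73.78250885009766) dia mm 73.57452283218333
[467.82365991 393.40847915]
12.75
```

```bash
cat >> h.py <<'E'
TX=np.array([-np.sin(FY),np.cos(FY)])
def pick(xy,dia):
    xy=np.array(xy)-1.5*TX; z=25-13*(dia/85)**2+3
    ctrl.gripper_to(84); ctrl.move_l(P(xy,60),down(FY))
    if ctrl.move_l(P(xy,z),vel=50,threshold=8): print("touch",sensors.read_state()["eef_pos"])
    ctrl.gripper_to(dia-15,40); s=sensors.read_state(); print("grip",s["grip_width"],s["grasp_force"],s["eef_pos"].round(1))
    zz=s["eef_pos"][2]; ctrl.move_l(P(xy,170)); s=sensors.read_state(); print("up",s["grip_width"],s["grasp_force"],s["force"].round(1)); return zz
def place(zz,layer):
    z0=zz+12*(layer+1); ctrl.move_ptp(P(FO,170),down(FY))
    shot(f"pre_place{layer}")
    ctrl.move_l(P(FO,60+zz+1),vel=120)
    t=ctrl.move_l(P(FO,z0+1.5),vel=45,threshold=12); s=sensors.read_state(); print("place",t,s["eef_pos"].round(1),"target",round(z0,1),s["force"].round(1)); return z0
def release():
    ctrl.gripper_to(84); ctrl.move_l(P(FO,200))
E
python3 - <<'E'
from h import *
zz=pick([467.8,393.4],68); z0=place(zz,0)
print(sensors.read_state()["t"])
E
```

```text
grip 65.83601996243287 44.20363571494818 [468.6 392.3  21. ]
up 66.40501874006368 44.7397374920547 [-0.1 -1.3 -1.5]
place False [481.6 -39.9  34.8] target 33.0 [-0.2  0.  -1.6]
20.0417
```

Run:
```python
from h import *
release(); shot("after1")
xy=find_ring("blue",60,(570,301))
zz=pick(xy,60); place(zz,1); print(sensors.read_state()["t"])
```

```text
blue [568.3 303. ] (65.10102081298828, 65.93724060058594) dia mm 65.85339329066326
blue [568.1 302.9] (64.92559051513672, 65.85740661621094) dia mm 65.72511000157513
grip 57.692338479644135 43.26504545286298 [569.3 301.8  22.7]
up 57.17568304836874 42.85713080316782 [-0.1  0.7 -0.3]
place False [481.5 -39.9  48.3] target 46.7 [-0.1 -0.3 -0.8]
30.0833
```

View pics/after1.png

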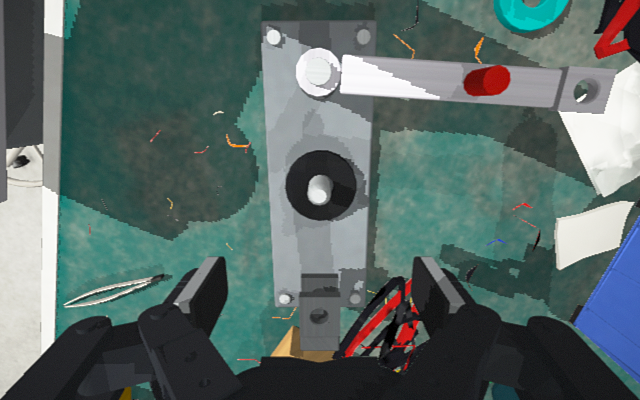

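Black ring lies flat around the arbor at (321,186). Blue is now on the arbor; next brass.

Run:
```python
from h import *
release(); ctrl.hold(.2)
xy=find_ring("brass",52,(435,296))
zz=pick(xy,52); place(zz,2); release(); shot("after3")
ctrl.move_ptp([490,150,420],down(FY)); ctrl.hold(.1); shot("wide"); im,_=optics.grab_frame("top"); cv2.imwrite("pics/top3.png",im[:,:,::-1])
a=cv2.imread("pics/after3.png")[20:380,140:500]; b=im[90:310,180:480,::-1]
cv2.imwrite("pics/c3.png",np.hstack([a,cv2.resize(b,(440,360))])); print(sensors.read_state()["t"])
```

```text
brass [434.7 296.8] (56.5588493347168, 57.279884338378906) dia mm 57.209755528005395
brass [434.6 296.9] (56.34224319458008, 57.32868576049805) dia mm 57.12542511967706
grip 49.13263430003218 41.187488827854395 [435.4 295.7  24. ]
up 49.61525868169313 41.4963498339057 [-0.8 -0.5 -0.3]
place False [481.1 -39.8  61.3] target 60.0 [-0.7 -0.3 -0.9]
42.7667
```

View pics/c3.png

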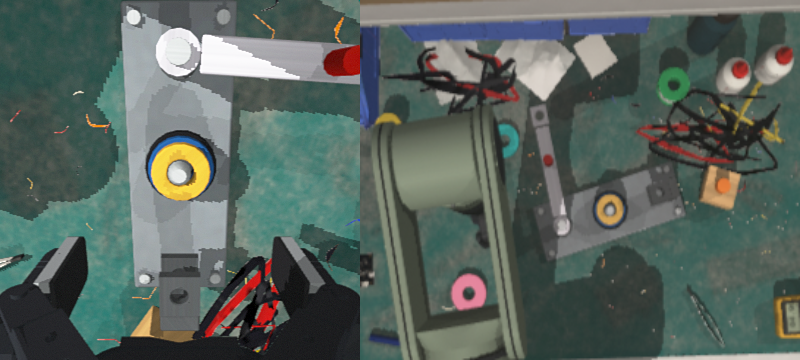

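Run:
```python
from h import *
ctrl.move_ptp([560,-230,330],down(FY)); ctrl.hold(.1); st,im,_=shot("v_pin")
e=ell(im,"orange",proj("wrist",(517,-252,72),st)); print(e, e and ray("wrist",*e[0][0],72,st=st),proj("wrist",(517,-252,72),st))
ctrl.move_ptp([580,130,380],down(FY)); ctrl.hold(.1); st,im2,_=shot("v_paper")
cv2.imwrite("pics/c4.png",np.hstack([cv2.resize(im[:,60:600],None,fx=.74,fy=.74),cv2.resize(im2[:,60:600],None,fx=.74,fy=.74)])[:,:,::-1])
```

```text
None None [277.63340898 176.93800859]
```

View pics/c4.png

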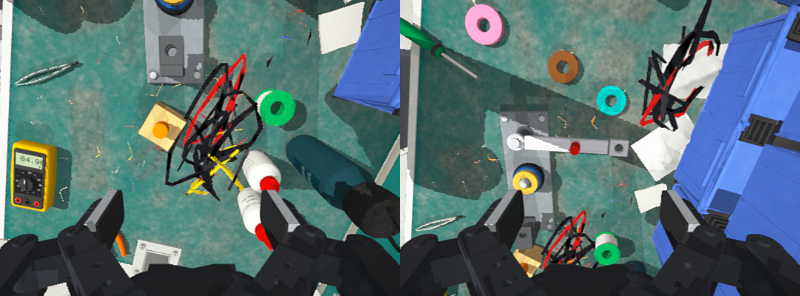

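Run:
```python
from h import *
ctrl.gripper_to(50,25)
ctrl.move_ptp(P(knob(1.5),190),down(FY+1.5)); st,im,_=shot("k_open")
e=ell(im,"red",proj("wrist",P(knob(1.5),106),st)); print(e and ray("wrist",*e[0][0],106,st=st), knob(1.5))
print(ctrl.move_l(P(knob(1.5),107),vel=80,threshold=12))
ctrl.gripper_to(10,30); print(sensors.read_state()["grip_width"])
for t in np.linspace(1.5,0.08,11)[1:]: ctrl.move_l(P(knob(t),107),down(FY+t),vel=80)
f0=sensors.read_state()["force"].copy(); print(f0)
for t in(.04,0.0,-.03,-.05):
    r=ctrl.move_l(P(knob(t),107),down(FY+t),vel=25,threshold=12); s=sensors.read_state(); print(t,r,s["eef_pos"].round(1),s["force"].round(1),knob(t).round(1))
    if r: break
ctrl.gripper_to(45); ctrl.move_l(P(knob(0),200)); 
ctrl.move_ptp(P(FO-45*TX,230),down(FY)); ctrl.hold(.1); shot("w_shut"); print(sensors.read_state()["t"])
```

```text
[560.48956536  72.81954748 106.        ] [565.03914608  72.52804668]
False
16.94497559317172
[-0.23432641 -5.72525503  4.86690182]
0.04 False [490.2 -54.5 107.6] [-0.3 -6.8  5.3] [489.3 -53.1]
0.0 False [485.9 -55.8 107.7] [-0.8 -7.   4.3] [485.  -54.3]
-0.03 False [484.2 -56.  107.7] [ 4.7 -4.7  1.2] [481.8 -55.1]
-0.05 False [484.  -55.9 107.8] [10.1 -2.8 -3.8] [479.7 -55.6]
55.6
```

View pics/w_shut.png

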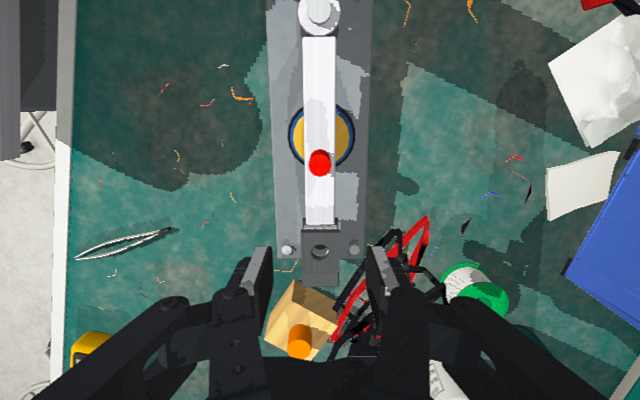

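```bash
sed -i 's/"orange":((5,170,120),(14,255,255))/"orange":((6,175,120),(19,255,255))/' h.py
cat >> h.py <<'E'
PY=FY-np.pi/2; PX=np.array([-np.sin(PY),np.cos(PY)])
E
python3 - <<'E'
from h import *
ctrl.gripper_to(45); F=fx(0,-95); p=np.array([517.,-252])
ctrl.move_ptp(P(F-74*PX,168),down(PY)); ctrl.hold(.15); st,im,_=shot("f_over"); np.save("f_st.npy",st,allow_pickle=True)
u=proj("wrist",P(F,90),st); print("fork proj",u)
u0,v0=[int(x) for x in u]; g=im[v0-40:v0+40,u0-40:u0+40]; 
for i in range(2):
    ctrl.move_ptp(P(p-74*PX,150),down(PY)); ctrl.hold(.15); st,im2,_=shot("p_over"); u=proj("wrist",P(p,72),st)
    e=ell(im2,"orange",u); p=ray("wrist",*e[0][0],72,st=st)[:2]; print(e,p,u)
u1,v1=[int(x) for x in e[0][0]]; k=im2[v1-40:v1+40,u1-40:u1+40]
cv2.imwrite("pics/c5.png",cv2.resize(np.hstack([g,k]),(800,400),interpolation=2)[:,:,::-1]); print(u0,v0,u1,v1)
E
```

```text
fork proj [319.074738   106.19262396]
(((322.08990478515625, 108.98146057128906), (39.826839447021484, 45.13709259033203), 9.109624862670898), 1230.5) [ 515.48256467 -252.98492608] [321.13704182 105.92641135]
(((321.229736328125, 106.29964447021484), (36.180015563964844, 45.9068603515625), 9.682953834533691), 1145.5) [ 515.42411357 -254.11798927] [319.38522693 105.68314478]
319 106 321 106
```

View pics/c5.png

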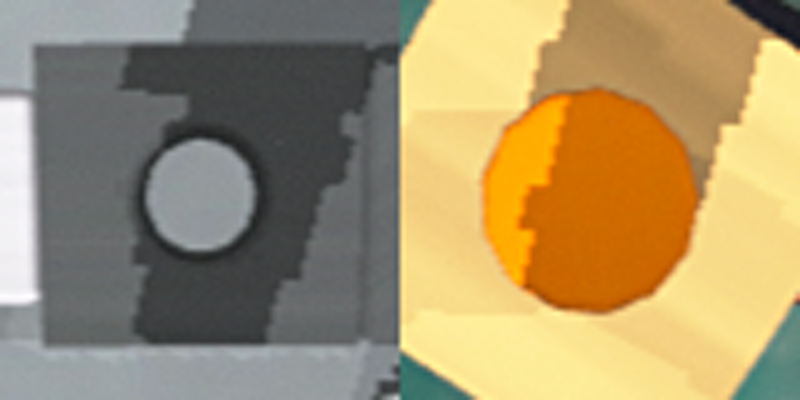

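Run:
```python
from h import *
stf=np.load("f_st.npy",allow_pickle=True).item(); st=sensors.read_state()
F=ray("wrist",319.2+.5,104.8+.5,90,st=stf)[:2]; p=ray("wrist",318.9+.5,106.1+.5,72,st=st)[:2]; print(F,p,fx(0,-95))
np.save("F.npy",F)
ctrl.move_ptp(P(p,140),down(PY)); print(ctrl.move_l(P(p,74),vel=70,threshold=10))
ctrl.gripper_to(15,60); s=sensors.read_state(); print(s["grip_width"],s["grasp_force"],s["eef_pos"],s["force"])
q=s["eef_pos"]; ctrl.move_l(P(q,100),vel=60); ctrl.move_l(P(q,180)); s=sensors.read_state(); print(s["grip_width"],s["force"].round(1),s["t"])
```

```text
[ 506.01746029 -131.88043329] [ 514.97181359 -253.2348209 ] [ 505.43898961 -131.65570958]
False
24.18271630066931 59.09580508887302 [ 515.65951177 -253.66160654   74.96273854] [ 0.46623893 -0.48685046  3.66025695]
23.77972571304864 [-0.3 -0.3 -0.1] 61.5583
```

Run:
```python
from h import *
F=np.load("F.npy"); T=F+[.69,-.43]
ctrl.move_ptp(P(T,180),down(PY)); ctrl.hold(.2); a=np.array(sensors.read_state()["eef_pos"]); c=T+(T-a[:2]); print(a)
if True:
    r=ctrl.move_l(P(c,164),vel=60); 
    r=ctrl.move_l(P(c,120),vel=30,threshold=8); s=sensors.read_state(); print(r,s["eef_pos"].round(2),s["force"].round(1),s["wrist_torque"].round(2),s["grip_width"])
shot("ins"); print(s["t"])
```

```text
[ 506.83236022 -133.37408585  179.7569583 ]
False [ 506.79 -131.31  120.26] [-0.1  0.3 -1.8] [ 0.03 -0.02 -0.  ] 24.09532348143595
64.35
```

Inserted without resistance to 1 mm above the seat; press lightly, release, and check.

Run:
```python
from h import *
s=sensors.read_state(); q=s["eef_pos"]; r=ctrl.move_l(P(q,116),vel=15,threshold=10); s=sensors.read_state(); print(r,s["eef_pos"].round(2),s["force"].round(1))
ctrl.gripper_to(45); ctrl.move_l(P(s["eef_pos"],200),vel=120)
F=np.load("F.npy"); ctrl.move_ptp(P(F-100*PX,230),down(PY)); ctrl.hold(.2); st,im,d=shot("done_w"); u=proj("wrist",P(F,116),st); print(u,"head top z:",)
T=optics.camera_params("wrist")
v,w=int(u[1]),int(u[0]); X=np.linalg.inv(T["mtx"])@[w,v,1]*d[v,w]; X=T["T_tool_cam"]@[*X,1]; print(st["eef_pos"]+st["eef_rot"]@X[:3])
ctrl.move_ptp([300,-150,420],down(PY)); im2,_=optics.grab_frame("side")
cv2.imwrite("pics/c6.png",np.hstack([cv2.resize(im[:300,160:480],(400,375)),cv2.resize(im2[170:290,260:388],(400,375),interpolation=2)])[:,:,::-1]); print(sensors.read_state()["t"])
```

```text
True [ 507.07 -131.46  118.94] [-0.9  0.9  3.9]
[319.53605745  64.8649505 ] head top z:
[ 506.37031209 -131.41805041  116.72029863]
67.4833
```

View pics/c6.png

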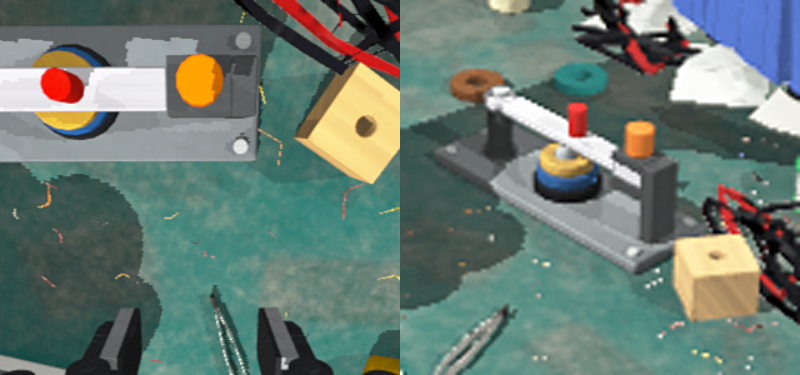

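The head is seated on the fork (top at 116.7 mm, 116 expected). The keeper is shut and the stack is black, blue, brass from the bottom, all flat.

```bash
python3 -c "
from plant import ctrl
print(ctrl.finish_job())"
```

```text
the job is handed in; nothing more can be done
None
```

The job is handed in: the three spacers present (68, 60 and 52 mm) are flat on the arbor with the largest at the bottom, the keeper is shut over them, the pin is seated with its head on the fork, and I did not touch the flux jar or the solder reel.

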